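Pin the strut into its fork on the sloping cradle

ROBOT

A 7-joint arm with a two-finger parallel gripper is mounted at the origin on a cart in front of the work surface, level with it; the furniture and walls round the work are solid. World frame = base frame: x ahead of the robot, y to its left, z up, the work surface at z = 0. Lengths are in m, angles in degrees, forces in N, time in s.
With the tool pointing down it reaches from about 0.425 to 1.025 m from the base axis. Payload 9.4 kg.
Tool frame: the origin (TCP) lies at the centre of the arm's flange, where the gripper is bolted on; the fingertips stand 186 mm ahead of it and the grasp point (between the pads) lies 167 mm ahead of it; z points along the fingers, y is the line along which they close (so a half turn about z gives the same grasp; the last joint's range is limited). The gripper opens to 93 mm and grips with 3 to 60 N. Pads are 15 mm wide; open, the fingers measure 128 mm over their backs; the gripper's body (75 mm by 188 mm) begins 65 mm behind the grasp point.
Start: joints at [63.1, 34.337, -0.143, 91.639, 0.103, 54.024, -4.572], TCP at [0.278, -0.67, 0.405] pointing down, gripper open.
Joint ranges: [-147.43, 147.43], [-19.82, 112.94], [-74.19, 73.91], [6.32, 146.72], [-59.91, 239.91], [6.04, 106.73], [-150.56, 150.56]. Speed limits (degrees/s): [127.2, 127.2, 172.46, 172.46, 180, 180, 180].

INTERFACE

Orientations are given as a 3x3 rotation matrix whose columns are the frame's x, y, z axes.
In Python, from plant import env gives the robot as it stands. The module is installed in compiled form; this text tells all that it offers.
- The arm moves only by the tool arm_command, never from a script. Its argument "motion" is a list of rows, each a list of 3 entries, a list of its own where there are three numbers: the opening, from 0 (shut) to 1 (fully open), then the shift along the world's x, y, z in mm, then the turn about the world's z in degrees. In form: [[hand, [dx, dy, dz], yaw], ...]. A call has 1 to 10 rows; each row is the pose to reach, as a shift and turn from the pose commanded when the call began; what a row does not reach only later rows make up. A row lasts 1/8 s, in which the tool goes at most 62.5 mm and 10.7 degrees, less where a joint would pass 70% of its speed; a pose out of reach is approached as far as the arm can. A call with a gripper value outside its range is refused whole. The fingers move at their own pace and stop on an object; "newtons" is the grip in N (left out, the last holds). Time passes only in rows, so rows that repeat a pose let the fingers close. It gives the time, the measured TCP pose, the force, the opening and the grip force at its end, in the units of the state.
- env.observe(): the state, without advancing time (a new reading comes with each control period).
- env.read_camera(name): name is "scene" or "top" or "wrist"; returns the picture (384x512x3 uint8, red, green, blue); there is no depth.
- env.camera_info(name): a dict with "vfov" (degrees; the focal length in pixels is half the picture's height over the tangent of half this angle, whatever the lens; pixels are square), "cx", "cy" (the principal point, pixels), "cam_to_world" (4x4, takes a point from camera to world coordinates); the wrist camera has in their place "mount" (4x4, takes a point from camera to tool coordinates, whose origin is the TCP and whose axes are the flange's). Camera axes: x right, y up, looking along -z (the intrinsics and any distortion apply to the point x, -y, -z); pixel columns grow to the right and rows downward; lengths in m; the calibration is good to about 2 mm. A picture is of the moment at which its call begins: read the wrist's pose just before it. camera_info takes no time and is no camera call.
- env.job_done(): hands the job in; it is judged then, once.
The state is a dict: "t": time; "joint_pos": joint angles; "qd": joint speeds; "joint_efforts": joint torques, N m; "tcp_pos": TCP position; "tcp_rot": TCP orientation; "contact_force": force on the tool from outside, world axes, zero at the start; "torque": the same for the moment, N m; "opening": finger opening in m; "finger_force": force on a finger pad.
Only numpy, scipy, OpenCV 4.12 (cv2) and the standard library are available. Lean on these libraries where they do the work, as an engineer would, in place of code of your own. Each camera call takes 0.05 s, during which the arm holds its last target. There are 200 camera calls.

TASK

Push the flat strut on the sloping cradle fully home, until you feel it stop and its eye lies between the two knuckles of the steel fork. Then take the taller of the two pins out of the rack and thread it, along the tilted axis, down through the fork and the strut until its collar sits flush on the upper knuckle, and let go. Leave the shorter pin in the rack and the other things on the table where they are.

Things in the scene. Friction and masses are not known exactly. Their poses are not given: they have to be found in the camera images.
- fork: Steel fork on the sloping deck: two square knuckles 34x34x10 mm, one above the other, holes 12.5 mm, 2 mm chamfers. Origin: hole's mouth, centre of the upper knuckle's top face, 88 mm above the table. z: hole axis, out of the deck, 25 deg from vertical, leaning to the robot; x: up the slope; y: level, left, along the strut. Upper knuckle z -10..0 mm, slot -22..-10, lower knuckle -32..-22.
- cradle: Plywood cradle fixed to the table, base 150x220 mm; place and yaw vary. Its deck (120x220 mm, 42 mm below the fork's top face) slopes 25 degrees and faces the robot. Origin: centre of its underside. It carries the fork and, on the fork's +y side, a wooden guide 44 mm wide (fork y 55 to 170 mm, top at fork z -14 mm) for the strut. Only the strut's post stands higher than the fork.
- strut (a joint): How far the flat dark steel strut (30 x 10 mm bar with a 12.5 mm eye at its end) is drawn out of the fork, in m along the fork's +y: 0 = fully home against a hard stop, eye in line with the fork's holes; up to 0.045 = drawn out. It slides with about 2 N of friction and stays where it is left.
- strut_post (a point): Centre of the top of the upright post on the strut: a block 14 mm (fork's x) by 20 mm (fork's y), rising 37 mm out of the strut along the fork's z; its top is 26 mm above the fork's upper face. It lies 100 mm from the eye's centre along the fork's +y; axes parallel to the fork's. Push or pull the post to slide the strut.
- long_pin: The taller steel pin, upright in the rack: round head 16 mm in diameter, 36 mm tall, on a collar 22 mm wide and 3 mm thick; below it a shank 10 mm in diameter, 40 mm long, its last 8 mm tapering to a 5 mm nose. About 70 g. Origin: centre of the collar's underside; z along the pin to the head (head from 3 to 39 mm, nose at -40 mm).
- short_pin: The shorter steel pin, upright in the rack's other hole, to be left there: same diameters, head 20 mm tall above the collar, shank 24 mm. Origin: centre of the underside of the collar; z towards the head.
- rack: Bridge-shaped wooden pin rack fixed to the table, 150 x 44 mm, top 60 mm above the table; place and yaw vary. Origin: centre of its underside; x along its length. Two 12 mm through holes at x = -40 and +40 mm; the pins hang in them by their collars, either pin in either hole.
- sanding_block: Cork sanding block, 126 x 97 x 24 mm, lying flat, a bystander. Origin: centre of its underside.
- tape_measure: Tape measure, 60 x 80 x 66 mm, a bystander. Origin: centre of its underside.
- carpenter_pencil: Flat carpenter's pencil, 178 mm long, 9 mm thick, a bystander. Origin: centre of its underside.
Things that resemble listed ones, but are neither listed nor needed, are in the scene too. Leave any red look-alike of the long_pin alone.

How it is judged (in metres and radians):
On the way, in this order (a step that is already met when the one before it is completed fails the run):
1. the strut is pushed home (within 4 mm of its stop) and stays there (value of joint strut below 0.004 m), for 0.2 s.
2. the taller pin is threaded at least half way into the fork (z of long_pin in the frame of fork below 0.02 m and distance between long_pin and fork below 0.022 m and angle between the z axis of long_pin and the z axis of fork, either way round below 0.2 rad), for 0.1 s.
At the end, for the whole second after the job is handed in: The taller pin is through fork and strut, head up, released and at rest: collar underside within 3 mm of the upper knuckle's face and 4 mm of the hole's mouth, axis within 0.1 rad of the hole's; the strut is within 3 mm of its stop (z of long_pin in the frame of fork below 0.003 m and distance between long_pin and fork below 0.004 m and angle between the z axis of long_pin and the z axis of fork, either way round below 0.1 rad and angle between long_pin's own z axis and vertical below 0.8 rad and value of joint strut below 0.003 m and linear speed of long_pin below 0.02 m/s); the robot touches nothing.
It fails at once if the shorter pin is moved by more than 15 mm (distance of short_pin from where it was at the start of the episode above 0.015 m).
It fails at once if the sanding block, tape measure or pencil is moved by more than 30 mm (distance of any of sanding_block, tape_measure, carpenter_pencil from where it was at the start of the episode above 0.03 m).
It also fails if it takes over 58 s, if anything falls off the work surface, if the arm or the gripper's body presses on something with over 40 N, if the wrist force passes 120 N, or if a joint passes its speed limit or range.

## Working session

There is one attempt and no reset: what is moved stays moved. The work goes in short steps, Python scripts to look and compute and a tool call to move; the robot and the scene stay as the last step left them, time stands still between calls to the robot, and variables do not carry over. Pictures are saved under pics/ and viewed, at most 10 in all, crops included, and the job is handed in when it is done.

Besides the shell and the picture viewer there is one more tool, called after "Request:" as name(argument=value, ...) on one line, values as JSON. arm_command: Moves the arm, as the interface text tells. Its arguments: {"type":"object","properties":{"motion":{"type":"array","items":{"type":"array"}},"newtons":{"type":"number"}},"required":["motion"]}

```bash
mkdir -p pics
cat > h.py <<'E'
import numpy as np, cv2
from plant import env
def cam(n):
    s=env.observe(); im=env.read_camera(n); c=env.camera_info(n)
    if 'mount' in c:
        T=np.eye(4);T[:3,:3]=s['tcp_rot'];T[:3,3]=s['tcp_pos'];T=T@np.array(c['mount'])
    else: T=np.array(c['cam_to_world'])
    return im,dict(T=T,f=192/np.tan(np.radians(c['vfov'])/2),cx=c['cx'],cy=c['cy'],d=c)
def ray(c,u,v):
    d=c['T'][:3,:3]@np.array([(u-c['cx'])/c['f'],-(v-c['cy'])/c['f'],-1]);return c['T'][:3,3],d
def onz(c,u,v,z):
    o,d=ray(c,u,v);return o+d*(z-o[2])/d[2]
def proj(c,p):
    q=c['T'][:3,:3].T@(np.array(p)-c['T'][:3,3]);return c['cx']-c['f']*q[0]/q[2],c['cy']+c['f']*q[1]/q[2]
def tri(rs):
    A=0;b=0
    for o,d in rs:
        d=d/np.linalg.norm(d);M=np.eye(3)-np.outer(d,d);A=A+M;b=b+M@o
    return np.linalg.solve(A,b)
def save(n,im): cv2.imwrite('pics/'+n,im[:,:,::-1])
E
python3 - <<'E'
from h import *
s=env.observe();print(s)
a,ca=cam('scene');b,cb=cam('top');w,cw=cam('wrist')
for c in (ca,cb,cw):print({k:v for k,v in c['d'].items()},c['f'])
save('a.png',a);save('b.png',b);save('w.png',w)
E
```

```text
{'t': 0.0, 'joint_pos': array([63.09912397, 34.38588253, -0.1445915 , 91.67943714,  0.10440864,
       54.02476652, -4.57330987]), 'qd': array([ 0.00397652, -0.00950913,  0.00016219, -0.08589025,  0.02981156,
        0.040303  , -0.02097845]), 'joint_efforts': array([ 2.55322157e-04, -7.65099764e+01,  1.49739727e+00, -2.52360803e+01,
       -5.24142303e-02,  1.68421003e-02,  1.61396697e-04]), 'tcp_pos': array([ 0.27744161, -0.66960648,  0.40385213]), 'tcp_rot': array([[ 9.23823656e-01,  3.82817553e-01, -7.57348763e-04],
       [ 3.82818263e-01, -9.23822647e-01,  1.37617192e-03],
       [-1.72833173e-04, -1.56126711e-03, -9.99998766e-01]]), 'contact_force': array([ 0.05443462, -0.37661003,  0.63409884]), 'torque': array([-0.01064348, -0.04164369,  0.02868208]), 'finger_force': 0.0, 'opening': 0.09285400399926336}
{'vfov': 53.63762433788712, 'cx': 247.00309839153482, 'cy': 192.6055854973267, 'cam_to_world': array([[ 0.43169407,  0.54522345, -0.71859002, -0.14531725],
       [-0.9018785 ,  0.24678078, -0.3545623 , -0.40934847],
       [-0.01598147,  0.80114333,  0.59825911,  0.60533663]
[... 287 characters left out ...]
1,  4.56015986e-02, -1.00445554e-02,
        -1.10718448e-01],
       [ 5.78693625e-04,  2.27184333e-01,  9.73851603e-01,
         1.27219232e+00],
       [ 0.00000000e+00,  0.00000000e+00,  0.00000000e+00,
         1.00000000e+00]])} 483.7032077603912
{'vfov': 65.13024293603885, 'cx': 255.6045020681198, 'cy': 186.4565475086004, 'mount': array([[ 3.12109978e-04,  9.65259710e-01,  2.61292165e-01,
         7.23782751e-02],
       [ 9.99999488e-01, -4.98053242e-05, -1.01049622e-03,
         7.24844992e-05],
       [-9.62377549e-04,  2.61292346e-01, -9.65259231e-01,
         1.97258621e-02],
       [ 0.00000000e+00,  0.00000000e+00,  0.00000000e+00,
         1.00000000e+00]])} 300.62506730989907
```

View pics/a.png

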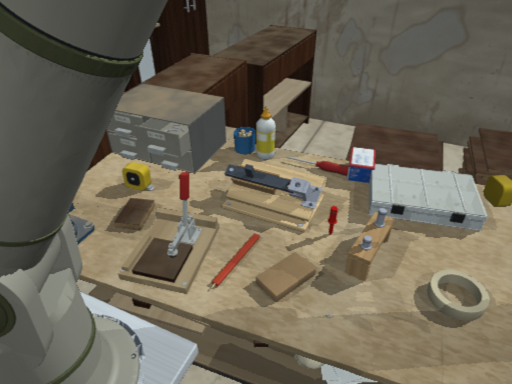

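View pics/b.png

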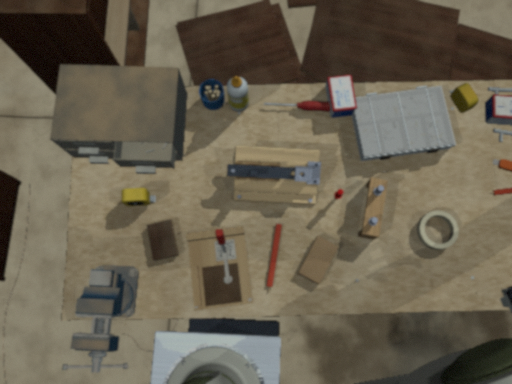

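Run:
```python
from h import *
a=cv2.imread('pics/a.png');b=cv2.imread('pics/b.png')
r=lambda im,x,y,w,h,k:cv2.resize(im[y:y+h,x:x+w],None,fx=k,fy=k,interpolation=cv2.INTER_CUBIC)
t=np.hstack([r(a,335,200,66,50,6),r(b,345,170,66,50,6)])
u=np.hstack([r(a,215,150,132,100,3),r(b,220,140,132,100,3)])
cv2.imwrite('pics/c.png',np.vstack([t,u]))
```

```text
(no output)
```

View pics/c.png

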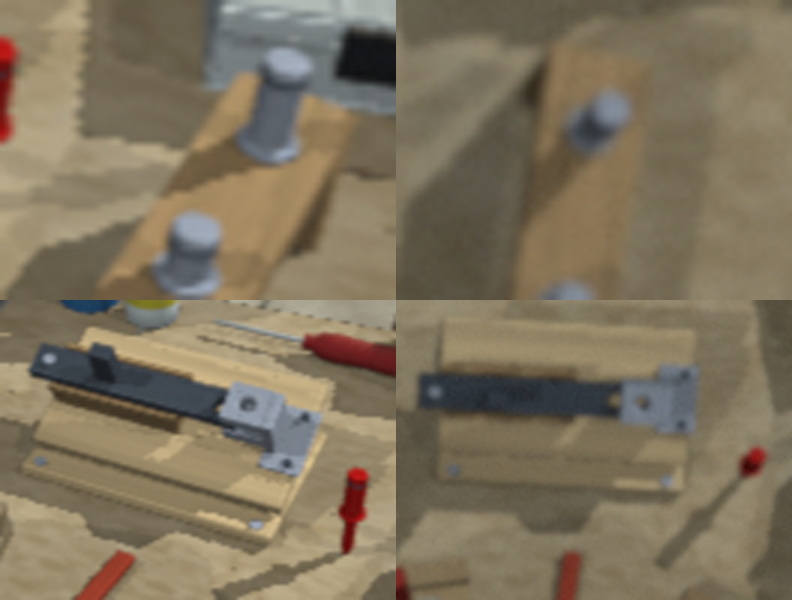

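Run:
```python
from h import *
ca=env.camera_info('scene');cb=env.camera_info('top')
def mk(c):return dict(T=np.array(c['cam_to_world']),f=192/np.tan(np.radians(c['vfov'])/2),cx=c['cx'],cy=c['cy'])
A,B=mk(ca),mk(cb)
for n,p,q,z in [('head',(382.8,210.3),(380.7,187.8),.102),('collar',(379.8,224.5),(377,192.8),.062),('short',(367.5,238),(375.6,218),.083),('hole',(298,184.3),(303,174),.088),('post',(249.3,166.3),(253,172.7),.11),('strutend',(232,170),(232,170),.075),('redtop',(333.5,208),(339,193),.08)]:
    print(n,tri([ray(A,*p),ray(B,*q)]).round(4),onz(A,*p,z).round(4),onz(B,*q,z).round(4))
# deck edge bottom screws/front edges in top
for p in [(234.5,201),(316,205)]:print(onz(B,*p,.012).round(4))
```

```text
head [ 0.5243 -0.3921  0.0982] [ 0.5199 -0.3932  0.102 ] [ 0.523  -0.3902  0.102 ]
collar [ 0.5202 -0.3923  0.0621] [ 0.5216 -0.3944  0.062 ] [ 0.5195 -0.3901  0.062 ]
short [ 0.4499 -0.3811  0.0794] [ 0.4452 -0.3803  0.083 ] [ 0.4496 -0.3813  0.083 ]
hole [ 0.5535 -0.1972  0.0886] [ 0.5545 -0.1974  0.088 ] [ 0.5534 -0.1969  0.088 ]
post [ 0.5463 -0.0729  0.1095] [ 0.5472 -0.0752  0.11  ] [ 0.5448 -0.0708  0.11  ]
strutend [ 0.5603 -0.0174  0.0755] [ 0.5625 -0.0189  0.075 ] [ 0.5591 -0.0153  0.075 ]
redtop [ 0.5109 -0.2921  0.0804] [ 0.5129 -0.2941  0.08  ] [ 0.5101 -0.2899  0.08  ]
[ 0.4915 -0.0222  0.012 ]
[ 0.4907 -0.2394  0.012 ]
```

Request:
arm_command(motion=[[1,[30,50,0],-3],[1,[65,100,0],-8],[1,[95,150,0],-13],[1,[130,200,0],-18],[1,[165,250,0],-22.5],[1,[195,300,0],-22.5],[1,[235,345,0],-22.5],[1,[265,395,0],-22.5],[1,[272,450,0],-22.5],[1,[272,480,0],-22.5]])

```text
t: 1.4
tcp_pos: [0.5502, -0.1864, 0.4043]
tcp_rot: [[1.0, 0.004, -0.0], [0.004, -1.0, 0.001], [-0.0, -0.001, -1.0]]
contact_force: [-0.0, -0.1, -0.0]
opening: 0.0928
finger_force: 0.0
```

Run:
```python
from h import *
w,c=cam('wrist');save('w1.png',w);s=env.observe();print(s['tcp_pos'],s['tcp_rot'],s['t'])
np.savez('w1.npz',T=c['T'],f=c['f'],cx=c['cx'],cy=c['cy'])
```

```text
[ 0.55013927 -0.18334436  0.40431671] [[ 9.99978531e-01  6.49141282e-03 -8.94010558e-04]
 [ 6.49403835e-03 -9.99974515e-01  2.96589306e-03]
 [-8.74734938e-04 -2.97163512e-03 -9.99995202e-01]] 1.45
```

View pics/w1.png

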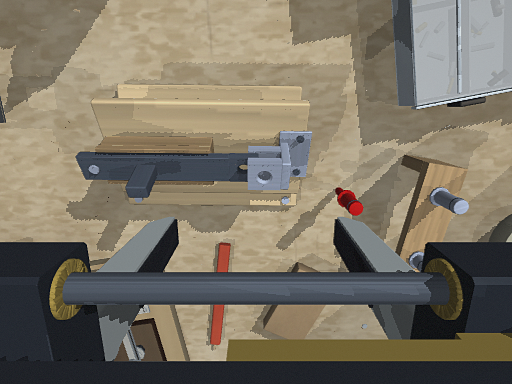

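Run:
```python
from h import *
w,c=cam('wrist');print(env.observe()['tcp_pos'])
save('w2.png',w)
g=cv2.cvtColor(w,cv2.COLOR_RGB2GRAY)
im=[cv2.resize(w[y:y+h,x:x+ww],None,fx=k,fy=k,interpolation=cv2.INTER_CUBIC) for x,y,ww,h,k in [(120,140,200,75,4),(400,150,100,75,4)]]
im[1]=np.hstack([im[1],np.zeros((300,400,3),np.uint8)])
save('w2c.png',np.vstack(im))
np.savez('w2.npz',T=c['T'],f=c['f'],cx=c['cx'],cy=c['cy'])
```

```text
[ 0.55000127 -0.18577717  0.40446548]
```

View pics/w2c.png

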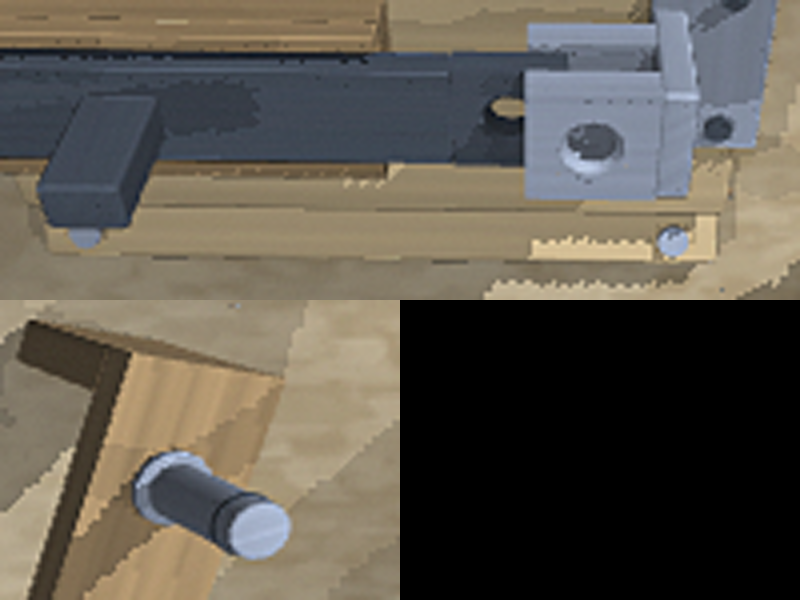

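Run:
```python
from h import *
c=dict(np.load('w2.npz'))
s=env.observe();print(s['tcp_pos'],s['t'])
B=env.camera_info('top');A=env.camera_info('scene')
mk=lambda c:dict(T=np.array(c['cam_to_world']),f=192/np.tan(np.radians(c['vfov'])/2),cx=c['cx'],cy=c['cy'])
A=mk(A);B=mk(B)
for n,p,q,r,z in [('hole',(268.2,176.9),(298,184.3),(303,174),.088),('post',(141.5,191.75),(249.3,166.3),(253,172.7),.1115),('head',(465,207),(382.8,210.3),(380.7,187.8),.102),('collar',(443.2,196.8),(379.8,224.5),(377,192.8),.0625)]:
  print(n,onz(c,*p,z).round(4),tri([ray(c,*p),ray(A,*q),ray(B,*r)]).round(4))
print('handle',tri([ray(A,184,175),ray(B,220,232)]))
for p in [(120+525/4,140+198/4),(120+690/4,140+198/4)]:print(onz(c,*p,.08))
```

```text
[ 0.55000127 -0.18577717  0.40446548] 1.5
hole [ 0.5522 -0.1955  0.088 ] [ 0.5529 -0.1967  0.0891]
post [ 0.5425 -0.0749  0.1115] [ 0.5439 -0.0741  0.1119]
head [ 0.5263 -0.3903  0.102 ] [ 0.5247 -0.3924  0.0981]
collar [ 0.5247 -0.3927  0.0625] [ 0.5225 -0.3931  0.0599]
handle [ 0.38414811 -0.00371213  0.16567803]
[ 0.5365638  -0.17823373  0.08      ]
[ 0.53688807 -0.22163647  0.08      ]
```

Request:
arm_command(motion=[[0,[0,50,0],0],[0,[0,105,0],0],[0,[0,150,0],0],[0,[0,165,0],0],[0,[0,165,-50],0],[0,[0,165,-100],0],[0,[0,165,-127],0],[0,[0,165,-127],0],[0,[0,165,-127],0]])

```text
t: 2.62
tcp_pos: [0.55, -0.0258, 0.2786]
tcp_rot: [[1.0, -0.001, 0.001], [-0.001, -1.0, -0.0], [0.001, 0.0, -1.0]]
contact_force: [-0.1, -0.8, 0.6]
opening: 0.0076
finger_force: 0.0
```

Request:
arm_command(motion=[[0,[0,-8,0],0],[0,[0,-16,0],0],[0,[0,-22,0],0],[0,[0,-27,0],0],[0,[0,-32,0],0],[0,[0,-36,0],0],[0,[0,-40,0],0],[0,[0,-40,0],0]])

```text
t: 3.62
tcp_pos: [0.5495, -0.0653, 0.2776]
tcp_rot: [[1.0, -0.0, -0.0], [-0.0, -1.0, -0.0], [-0.0, 0.0, -1.0]]
contact_force: [-0.5, 0.1, 0.1]
opening: 0.0005
finger_force: 0.0
```

Request:
arm_command(motion=[[0,[0,-3,0],0],[0,[0,-5,0],0],[0,[0,-7,0],0],[0,[0,-9,0],0]])

```text
t: 4.12
tcp_pos: [0.5495, -0.0703, 0.2776]
tcp_rot: [[1.0, 0.003, -0.001], [0.004, -1.0, 0.004], [-0.001, -0.004, -1.0]]
contact_force: [-0.8, 19.2, 3.8]
opening: 0.0004
finger_force: 10.3
```

Run:
```python
from h import *
a,_=cam('scene');w,_=cam('wrist')
save('d.png',np.vstack([np.hstack([cv2.resize(a[150:250,215:350],None,fx=3,fy=3)[:300,:400]]),cv2.resize(w[60:300,100:420],(400,300))]))
```

```text
(no output)
```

View pics/d.png

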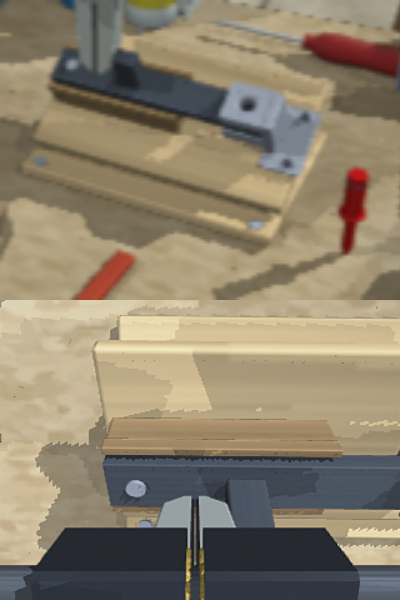

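Request:
arm_command(motion=[[0,[0,15,0],0],[0,[0,15,50],0],[0,[0,15,110],0],[1,[0,-10,125],0],[1,[-8,-70,125],0],[1,[-16,-130,125],0],[1,[-26,-190,125],0],[1,[-26,-250,125],0],[1,[-26,-305,125],0],[1,[-26,-318,125],0]])

```text
t: 5.48
tcp_pos: [0.5219, -0.396, 0.4023]
tcp_rot: [[1.0, -0.006, -0.001], [-0.006, -1.0, -0.002], [-0.001, 0.002, -1.0]]
contact_force: [0.1, 0.3, -0.1]
opening: 0.0658
finger_force: 0.0
```

Request:
arm_command(motion=[[1,[0,0,0],0],[1,[0,0,0],0]])

```text
t: 5.72
tcp_pos: [0.524, -0.3899, 0.4026]
tcp_rot: [[1.0, 0.002, -0.0], [0.002, -1.0, 0.001], [-0.0, -0.001, -1.0]]
contact_force: [-0.9, 0.0, -0.6]
opening: 0.0859
finger_force: 0.0
```

Run:
```python
from h import *
w,c=cam('wrist');save('e.png',cv2.resize(w[100:300,150:400],(750,600),interpolation=cv2.INTER_CUBIC));s=env.observe();print(s['tcp_pos'],s['tcp_rot'])
np.savez('e.npz',T=c['T'],f=c['f'],cx=c['cx'],cy=c['cy'])
for p in [(.5235,-.3925,.099),(.5235,-.3925,.063)]:print(proj(c,p))
```

```text
[ 0.52410379 -0.38981097  0.40271973] [[ 9.99996733e-01  2.55434991e-03 -9.82240381e-05]
 [ 2.55443763e-03 -9.99996329e-01  9.03568391e-04]
 [-9.59156477e-05 -9.03816346e-04 -9.99999587e-01]]
(np.float64(258.2406240727838), np.float64(182.59296040144747))
(np.float64(257.97579915056605), np.float64(174.37623955032234))
```

View pics/e.png

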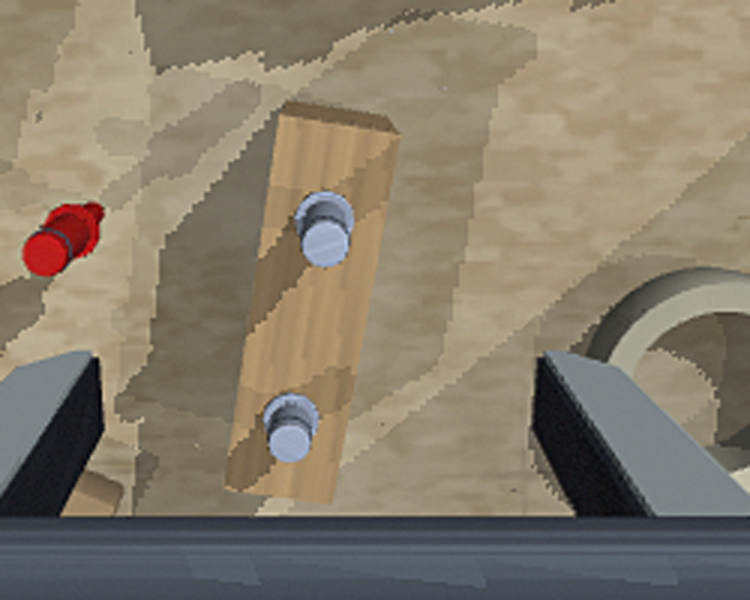

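Request:
arm_command(motion=[[1,[2,0,-50],0],[1,[2,0,-100],0],[1,[2,0,-135],0],[1,[2,0,-147],0],[1,[2,0,-147],0],[1,[2,0,-147],0]])

```text
t: 6.52
tcp_pos: [0.5261, -0.3918, 0.2573]
tcp_rot: [[1.0, 0.0, 0.002], [0.0, -1.0, -0.001], [0.002, 0.001, -1.0]]
contact_force: [0.7, -0.6, 1.0]
opening: 0.093
finger_force: 0.0
```

Request:
arm_command(motion=[[0,[0,0,0],0],[0,[0,0,0],0],[0,[0,0,0],0],[0,[0,0,0],0],[0,[0,0,0],0],[0,[0,0,0],0],[0,[0,0,0],0],[0,[0,0,0],0],[0,[0,0,0],0]], newtons=15)

```text
t: 7.65
tcp_pos: [0.5255, -0.3918, 0.2557]
tcp_rot: [[1.0, 0.0, -0.0], [0.0, -1.0, 0.0], [-0.0, -0.0, -1.0]]
contact_force: [0.2, 0.1, -0.2]
opening: 0.0159
finger_force: 15.0
```

Request:
arm_command(motion=[[0,[0,0,15],0],[0,[0,0,30],0],[0,[0,0,30],0],[0,[-5,0,30],0],[0,[-10,0,30],0],[0,[-15,0,30],0],[0,[-20,0,30],0],[0,[-25,0,29],0],[0,[-29,0,28],0],[0,[-29,0,28],0]], newtons=15)

```text
t: 8.9
tcp_pos: [0.4958, -0.3918, 0.2835]
tcp_rot: [[1.0, -0.0, -0.001], [-0.0, -1.0, 0.001], [-0.001, -0.001, -1.0]]
contact_force: [0.9, 0.5, -0.5]
opening: 0.0154
finger_force: 15.0
```

Run:
```python
from h import *
a,ca=cam('scene');w,c=cam('wrist')
x=cv2.resize(a[180:280,320:420],(500,500),interpolation=cv2.INTER_CUBIC);save('f.png',np.hstack([x,np.vstack([cv2.resize(w[100:300,190:320],(260,400)),np.zeros((100,260,3),np.uint8)])]))
```

```text
(no output)
```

View pics/f.png

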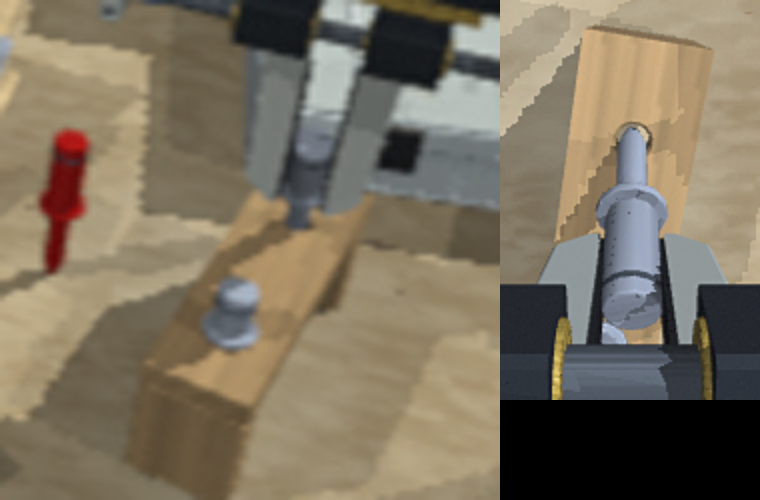

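Run:
```python
from h import *
s=env.observe();c=env.camera_info('wrist')
T=np.eye(4);T[:3,:3]=s['tcp_rot'];T[:3,3]=s['tcp_pos'];g=s['tcp_pos']+.167*s['tcp_rot'][:,2];print(g)
C=dict(T=T@c['mount'],f=192/np.tan(np.radians(c['vfov'])/2),cx=c['cx'],cy=c['cy'])
for deg in (20,23,25,27,30):
  a=np.radians(deg);z=np.array([-np.sin(a),0,np.cos(a)])
  print(deg,[np.round(proj(C,g+z*k)[1],1) for k in (10,) ] if 0 else [round(float(proj(C,g+z*k)[1]),1) for k in (.010,-.0275,-.069)])
```

```text
[ 0.49591004 -0.39170179  0.11652768]
20 [259.7, 212.0, 175.0]
23 [260.3, 210.3, 170.8]
25 [260.8, 209.1, 168.1]
27 [261.2, 208.0, 165.4]
30 [261.7, 206.4, 161.4]
```

Request:
arm_command(motion=[[0,[0,0,25],0],[0,[0,0,55],0],[0,[0,15,60],0],[0,[5,65,60],0],[0,[10,120,60],0],[0,[15,165,60],0],[0,[19,190,60],0],[0,[19,195,55],0],[0,[19,195,50],0],[0,[19,195,50],0]])

```text
t: 10.25
tcp_pos: [0.515, -0.1979, 0.3329]
tcp_rot: [[1.0, -0.002, -0.002], [-0.002, -1.0, -0.0], [-0.002, 0.0, -1.0]]
contact_force: [0.1, 0.6, -0.4]
opening: 0.0156
finger_force: 15.0
```

Request:
arm_command(motion=[[0,[0,0,0],0],[0,[0,0,0],0]])

```text
t: 10.5
tcp_pos: [0.5154, -0.1974, 0.3337]
tcp_rot: [[1.0, -0.001, -0.0], [-0.001, -1.0, -0.0], [-0.0, 0.0, -1.0]]
contact_force: [1.1, 0.5, 0.7]
opening: 0.0156
finger_force: 15.0
```

Run:
```python
from h import *
w,c=cam('wrist');b,_=cam('top');a,_=cam('scene')
s=env.observe();print(s['tcp_pos'],s['tcp_rot'][:,2],s['opening'])
for p in [(.5525,-.1965,.088)]:print(proj(c,p))
save('g.png',np.hstack([cv2.resize(w[100:250,190:320],(520,600),interpolation=cv2.INTER_CUBIC),cv2.resize(a[130:230,255:300+0],(270,600),interpolation=cv2.INTER_CUBIC)]))
```

```text
[ 0.51546758 -0.19702772  0.33381737] [ 1.83656656e-04 -7.08535484e-05 -9.99999981e-01] 0.015926111919593193
(np.float64(253.90135230125176), np.float64(153.4996300666194))
```

View pics/g.png

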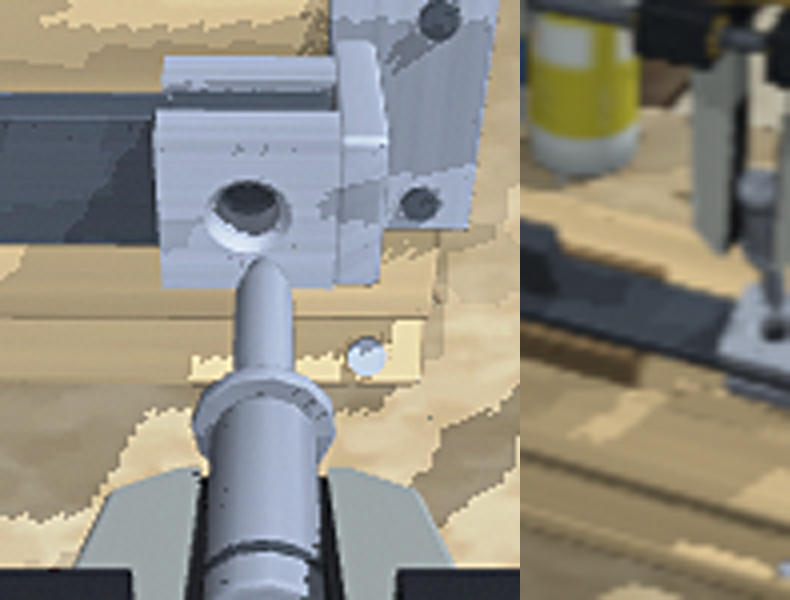

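Request:
arm_command(motion=[[0,[0,3,0],0],[0,[0,3,0],0],[0,[3,3,-6],0],[0,[5,3,-11],0],[0,[7,3,-15],0],[0,[9,3,-19],0],[0,[10.5,3,-22.5],0],[0,[10.5,3,-22.5],0]], newtons=10)

```text
t: 11.65
tcp_pos: [0.5261, -0.1938, 0.3109]
tcp_rot: [[1.0, 0.0, -0.0], [0.0, -1.0, 0.0], [-0.0, -0.0, -1.0]]
contact_force: [0.0, 0.0, 0.1]
opening: 0.0159
finger_force: 10.0
```

Nose is in without force; go on along the axis.

Request:
arm_command(motion=[[0,[2,0,-4.5],0],[0,[4,0,-9],0],[0,[6,0,-13],0],[0,[8,0,-17.5],0],[0,[9.5,0,-20],0],[0,[9.5,0,-20],0]])

```text
t: 12.4
tcp_pos: [0.5355, -0.1938, 0.2909]
tcp_rot: [[1.0, 0.0, -0.001], [0.0, -1.0, 0.0], [-0.001, -0.0, -1.0]]
contact_force: [-0.3, -0.2, -1.3]
opening: 0.0153
finger_force: 10.0
```

Request:
arm_command(motion=[[0,[1,0,-2],0],[0,[2,0,-4],0],[0,[3,0,-6],0],[0,[3.7,0,-8],0],[0,[4.2,0,-9],0],[0,[4.2,0,-9],0]])

```text
t: 13.15
tcp_pos: [0.5393, -0.1939, 0.2824]
tcp_rot: [[1.0, -0.0, -0.001], [-0.0, -1.0, 0.0], [-0.001, -0.0, -1.0]]
contact_force: [-2.8, -0.6, 4.7]
opening: 0.0156
finger_force: 10.0
```

Run:
```python
from h import *
w,c=cam('wrist');a,_=cam('scene')
s=env.observe();print(s['tcp_pos'],s['contact_force'],s['t'])
save('i.png',np.hstack([cv2.resize(w[100:250,190:320],(520,600),interpolation=cv2.INTER_CUBIC),cv2.resize(a[150:250,270:315],(270,600),interpolation=cv2.INTER_CUBIC)]))
```

```text
[ 0.53933763 -0.19384414  0.28239064] [-3.87599653 -0.66268157  5.19296025] 13.25
```

Request:
arm_command(motion=[[0.6,[0,0,0],0],[0.6,[0,0,0],0],[0.6,[0,0,0],0],[0.6,[0,0,0],0],[0.6,[0,0,10],0],[0.6,[-10,0,50],0],[0.6,[-20,0,100],0],[0.6,[-20,0,110],0],[0.6,[-20,0,110],0],[0.6,[-20,0,110],0]])

```text
t: 14.5
tcp_pos: [0.5196, -0.1935, 0.3912]
tcp_rot: [[1.0, 0.0, -0.002], [0.0, -1.0, 0.001], [-0.002, -0.001, -1.0]]
contact_force: [-0.0, 0.2, -0.0]
opening: 0.0556
finger_force: 0.0
```

Run:
```python
from h import *
w,c=cam('wrist');a,A=cam('scene')
h=np.array([.5525,-.1955,.088]);z=np.array([-.4226,0,.9063])
for k in (0,.039):print(proj(c,h+k*z),proj(A,h+k*z))
print(env.observe()['contact_force'],env.observe()['opening'])
save('j.png',np.hstack([cv2.resize(w[100:250,190:320],(400,461),interpolation=cv2.INTER_CUBIC),cv2.resize(a[150:227,265:332],(400,461),interpolation=cv2.INTER_CUBIC)]))
```

```text
(np.float64(257.53928037085683), np.float64(148.0357197571378)) (np.float64(296.9602994650966), np.float64(184.56281158742493))
(np.float64(257.75479643270864), np.float64(173.3413093712652)) (np.float64(295.4744055379316), np.float64(175.65309536045123))
[ 0.83569684 -0.20344585 -0.2346329 ] 0.055453122256986336
```

View pics/j.png

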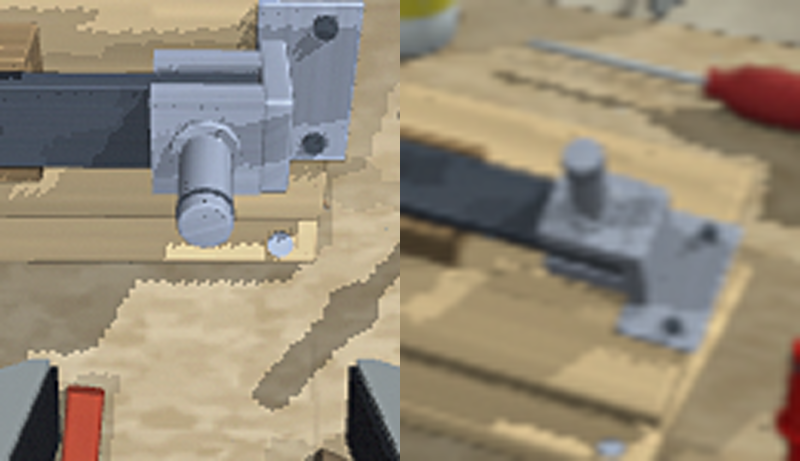

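```bash
python3 -c "
from plant import env
print(env.job_done())"
```

```text
the job is handed in; nothing more can be done
None
```

I pushed the strut home until it hit its stop (19 N), threaded the taller pin through fork and strut with its collar on the upper knuckle, let it go, and handed the job in at about 15 s; the last pictures show it seated, but no verdict came back.

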